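# Load a capsule strip slide into the blister sealing press

### The job

Take the strip slide with the teal grip and push it nose first into the slot of the grey sealing press until it bottoms on the stop hidden inside; lean on it there for a moment with about ten newtons more than it took to slide it, and never ram it there with more than 25. Then let go of it and swing the red lever on top of the press all the way over, away from the slot's mouth, leaving the slide fully home and everything else where it is.

Things in the scene. Friction and masses are not known exactly. Their poses are not given: they have to be found in the camera images.
- slide_teal: The slide to load. Flat aluminium slide 170 x 32 x 14 mm with five teal capsules and an upright teal grip fin near its rear. Origin: centre of its underside; x points to its nose, z up. The fin is 40 mm long (x), 12 mm thick (y), centred 60 mm behind the origin, 14 to 53 mm above the underside. 0.17 to 0.34 kg. The two slides may swap places.
- slide_teal_tip (a point): Middle of the teal slide's nose face, 85 mm ahead of its origin and 7 mm above its underside; the last 4 mm of the nose are only 28 mm wide and 11 mm high.
- slide_red: The wrong slide, leave alone. Flat aluminium slide 170 x 32 x 14 mm with five red capsules and an upright red grip fin near its rear. Origin: centre of its underside; x points to its nose, z up. The fin is 40 mm long (x), 12 mm thick (y), centred 60 mm behind the origin, 14 to 53 mm above the underside.
- press: Grey sealing press, fixed, 125 mm deep, 150 wide, 65 high. Origin: on the counter under the middle of the slot's mouth; x points into the slot, z up. A 150 mm wide, 8 mm high steel apron, level with the slot's floor, runs 65 mm out in front of the mouth; on it two guides, 12 mm high, narrow over the last 45 mm from 46 mm apart to 35 mm at the mouth.
- slot_mouth (a point): Middle of the slot's mouth, 15 mm above the counter; axes as the press's. Slot: 35 mm wide, 17 mm high, floor 8 mm above the counter. A spring ball in the roof adds 1 to 3 N of drag once the nose is 20 mm deep; total drag can reach 8 N if also pressed down. A hidden rubber stop, set anew each time, ends the travel 50 to 85 mm in; there drag rises 5 N per mm.
- seal_lever (a joint): Red-knobbed lever on top of the press, on the slot's centre plane, hinged 75 mm behind the mouth and 87 mm above the counter, 80 mm long to the middle of its 26 mm knob. 0 = leaning 0.5 rad towards the mouth, 1.0 rad = fully over, 0.5 rad away from it. Starts at 0 to 0.15; stays where left, moves with a push of a few newtons.
- seal_lever_tip (a point): Middle of the lever's red ball knob, 26 mm across.
- jar_teal: White jar with a teal label, 60 mm across, 85 mm high, at the far side. Origin: centre of its underside. Leave alone.
- jar_red: White jar with a red label, 60 mm across, 85 mm high, at the far side. Origin: centre of its underside. Leave alone.
- cup: Open white plastic cup, 70 mm across, 60 mm high. Origin: centre of its underside. Leave alone.
- count_tray: Blue open counting tray 150 x 210 x 22 mm. Origin: centre of its underside. Leave alone.
- count_spatula: Counting spatula, 170 mm long, lying at the far side. Leave alone.
There are look-alikes about, which are no part of the job. What is shaped like the slide_teal but black is not meant.

How it is judged:
On the way, in this order (a step that is already met when the one before it is completed fails the run):
1. the teal slide's nose is 15 mm or more into the slot (x of slide_teal_tip in the frame of slot_mouth above 0.015 m and y of slide_teal_tip in the frame of slot_mouth between -0.004 and 0.004 m and angle between the x axis of slide_teal and the x axis of press, either way round below 0.09 rad), for 0.1 s.
2. the teal slide is pressed on the hidden stop with 4 N or more for 0.3 s (contact force between slide_teal and stop_c0 above 4 N and x of stop_c0 in the frame of slide_teal between 0.085 and 0.0905 m and y of slide_teal_tip in the frame of slot_mouth between -0.004 and 0.004 m and angle between the x axis of slide_teal and the x axis of press, either way round below 0.09 rad), for 0.3 s.
3. the lever is swung over, past 0.85 rad, with the slide home and released (value of joint seal_lever above 0.85 rad and contact force between the fingers and slide_teal below 0.1 N and x of stop_c0 in the frame of slide_teal between 0.085 and 0.0905 m and y of slide_teal_tip in the frame of slot_mouth between -0.004 and 0.004 m and angle between the x axis of slide_teal and the x axis of press, either way round below 0.09 rad), for 0.2 s.
At the end, for the whole second after the job is handed in: The teal slide lies at rest in the slot with its nose within 2.5 mm of the hidden stop, its axis within 4 mm and 0.09 rad of the slot's, and the lever stands past 0.85 rad (of 1.0) (x of stop_c0 in the frame of slide_teal between 0.085 and 0.0905 m and y of slide_teal_tip in the frame of slot_mouth between -0.004 and 0.004 m and angle between the x axis of slide_teal and the x axis of press, either way round below 0.09 rad and value of joint seal_lever above 0.85 rad and linear speed of slide_teal below 0.01 m/s); the robot touches nothing.
It fails at once if the slide is pushed on the hidden stop with more than 25 N, or its contact forces on the whole press add up to more than 60 N (contact force between slide_teal and stop_c0 above 25 N or contact force between slide_teal and press above 60 N).
It fails at once if the red slide, a jar, the cup, the counting tray or the spatula is moved by more than 20 mm (distance of any of slide_red, jar_teal, jar_red, cup, count_tray, count_spatula from where it was at the start of the episode above 0.02 m).
It also fails if it takes over 59 s, if anything falls off the work surface, if the arm or the gripper's body presses on something with over 40 N, if the wrist force passes 120 N, or if a joint passes its speed limit or range.

### The arm

A 7-joint arm with a two-finger parallel gripper is mounted at the origin on the work surface. World frame = base frame: x ahead of the robot, y to its left, z up, the work surface at z = 0. Lengths are in m, angles in rad, forces in N, time in s.
With the tool pointing down it reaches from about 0.425 to 0.925 m from the base axis. Payload 6.8 kg.
Tool frame: the origin (TCP) lies on the mounting face of the last link; the fingertips stand 173 mm ahead of it and the grasp point (between the pads) lies 155 mm ahead of it; z points along the fingers, y is the line along which they close (so a half turn about z gives the same grasp; the last joint's range is limited). The gripper opens to 85 mm and grips with 20 to 120 N. Pads are 22 mm wide; open, the fingers measure 114 mm over their backs; the gripper's body (76 mm by 85 mm) begins 54 mm behind the grasp point. The pads swing forward as they close: fully open they stand 13 mm farther back than shut.
Start: joints at [1.005, 0.477, 0.022, 1.555, -0.011, 1.109, -0.083], TCP at [0.298, -0.606, 0.405] pointing down, gripper open.
Joint ranges: [-2.96, 2.96], [-0.34, 2.1], [-1.41, 1.46], [0.24, 2.44], [-1.37, 4.51], [0.17, 1.92], [-2.96, 2.96]. Speed limits (rad/s): [2.39, 2.39, 3.14, 3.14, 3.14, 3.14, 3.14].

### API

Orientations are given as a 3x3 rotation matrix whose columns are the frame's x, y, z axes.
In Python, from cell import state, grab_frame, job_done gives the robot as it stands.
- The arm moves only by the shell command python3 -m crank 'ROWS' [FORCE]. ROWS is a JSON list of rows, 1 to 20 of them, each of 7 numbers: dx, dy, dz in m, then a rotation vector rx, ry, rz in rad, then the finger opening in m; each row shifts and turns the commanded pose from where the row before left it, along the tool's axes as they then stand; what a row does not reach is not made up. A row lasts 1/12 s, in which the tool goes at most 0.0417 m and 0.125 rad, less where a joint would pass 70% of its speed; a pose out of reach is approached as far as the arm can. The fingers move at their own pace and stop on an object; FORCE is the grip in N (left out, the last holds). Time passes only in rows, so rows that do not move let the fingers close. It prints the time, the measured TCP pose, the force, the opening and the grip force at its end.
- state(): the state, without advancing time (a new reading comes with each control period).
- grab_frame(name): name is "scene" or "top" or "wrist"; returns a dict with "img" (480x640x3 uint8, red, green, blue), "range_z" (480x640 float32, m along the optical axis (not along the pixel's ray), 0 where there is no reading), "fx", "fy", "cx", "cy" (pixels), "position" and "orientation" of the camera in the world. Camera axes: x right, y down, z forward; pixel columns grow to the right and rows downward; lengths in m; the calibration is good to about 2 mm. The wrist camera is an equidistant fisheye: a pixel r from the principal point sees the ray r / f radians off the axis. A picture is of the moment at which its call begins.
- job_done(): hands the job in; it is judged then, once.
The state is a dict: "clock": time; "joint_positions": joint angles; "qd": joint speeds; "tau": joint torques, N m; "ee_pos": TCP position; "ee_rot": TCP orientation; "ft_force": force on the tool from outside, world axes, zero at the start; "ft_torque": the same for the moment, N m; "width": finger opening in m; "gripper_force": force on a finger pad.
Only numpy, scipy, OpenCV 4.12 (cv2) and the standard library are available. Lean on these libraries where they do the work, as an engineer would, in place of code of your own. Each camera call takes 0.05 s, during which the arm holds its last target. There are 200 camera calls.

## Working session

There is one attempt and no reset: what is moved stays moved. The work goes in short steps, Python scripts to look and compute and a shell command to move; the robot and the scene stay as the last step left them, time stands still between calls to the robot, and variables do not carry over. Pictures are saved under pics/ and viewed, at most 10 in all, crops included, and the job is handed in when it is done.

```bash
ls; mkdir -p pics
cat > h.py <<'E'
import numpy as np,cv2
from cell import state,grab_frame
def snap(n,f):
    d=grab_frame(n); cv2.imwrite('pics/'+f+'.png',d['img'][:,:,::-1]); np.save('pics/'+f+'.npy',d,allow_pickle=True); return d
def load(f): return np.load('pics/'+f+'.npy',allow_pickle=True).item()
def pt(d,u,v,z=None):
    r=np.array([(u-d['cx'])/d['fx'],(v-d['cy'])/d['fy'],1]); R=np.array(d['orientation']); p=np.array(d['position'])
    if z is not None: w=R@r; return p+w*(z-p[2])/w[2]
    return p+R@(r*d['range_z'][int(v),int(u)])
E
python3 - <<'E'
from h import *
for n in('scene','top'):
    d=snap(n,n); print(n,d['fx'],d['position'],np.round(d['orientation'],3).tolist())
s=state(); print(s['clock'],s['ee_pos'],np.round(s['ee_rot'],3).tolist(),s['width'],s['ft_force'])
E
```

```text
pics
scene 538.3514245362953 [ 1.13007865 -0.66057616  0.81100461] [[0.705, 0.457, -0.542], [0.709, -0.465, 0.53], [-0.01, -0.758, -0.652]]
top 572.3903844883572 [ 0.35941897 -0.10599288  1.33112877] [[-0.018, -0.987, 0.161], [-1.0, 0.019, 0.006], [-0.009, -0.161, -0.987]]
0.1 [ 0.29822556 -0.60528535  0.4038584 ] [[0.897, 0.442, -0.001], [0.442, -0.897, 0.001], [-0.0, -0.002, -1.0]] 0.08520993195875175 [1.19273611 0.72597826 0.07955572]
```

View pics/top.png

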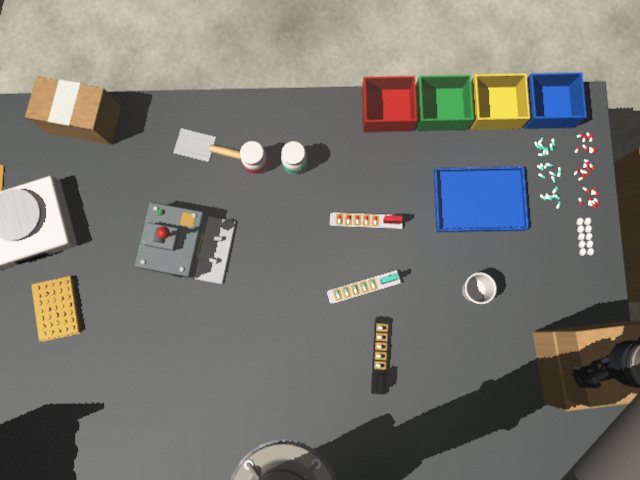

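View pics/scene.png

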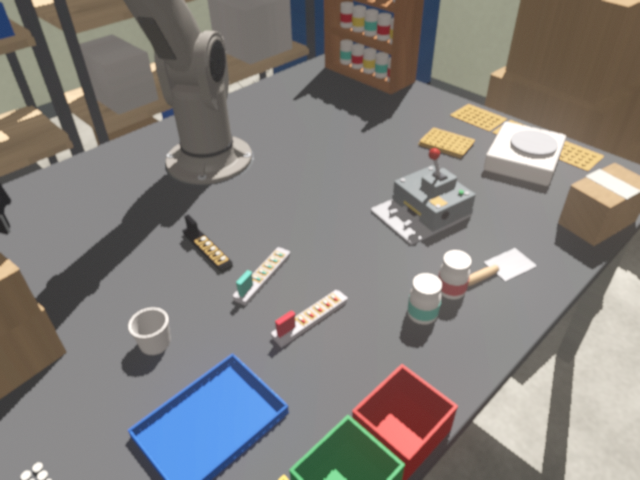

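Top view: there are three slide shapes, red at (367,220), teal at (365,287) and black at (381,355). The one at (365,287), with its fin at (390,281), is meant because it has a teal fin and teal capsules. The press is at (172,240), with its mouth and apron facing right at (217,250). I'll confirm this in one enlarged crop.

Run:
```python
from h import *
d=load('top'); im=d['img'][:,:,::-1]
a=cv2.resize(im[195:295,130:250],None,fx=6.6,fy=5.6,interpolation=cv2.INTER_CUBIC)
a=cv2.resize(im[195:290,130:245],(690,570),interpolation=cv2.INTER_CUBIC); 
b=cv2.resize(im[255:315,320:420],(800,480),interpolation=cv2.INTER_CUBIC)
cv2.imwrite('pics/cpress.png',a); cv2.imwrite('pics/cslide.png',b)
```

```text
(no output)
```

View pics/cpress.png

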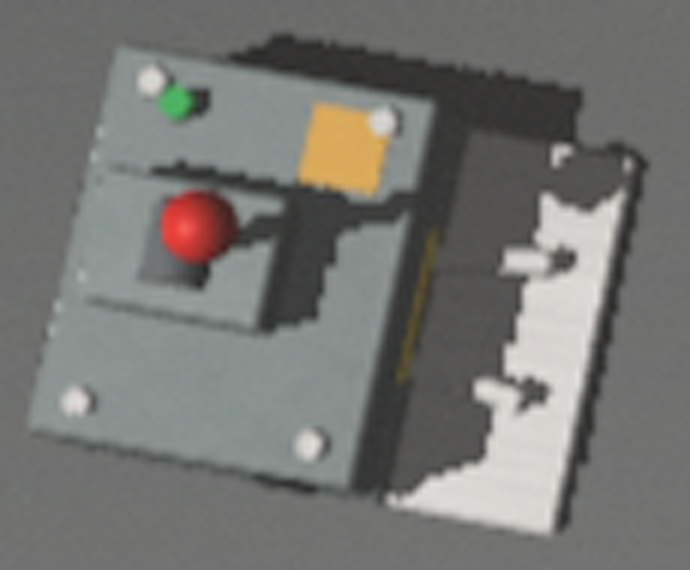

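View pics/cslide.png

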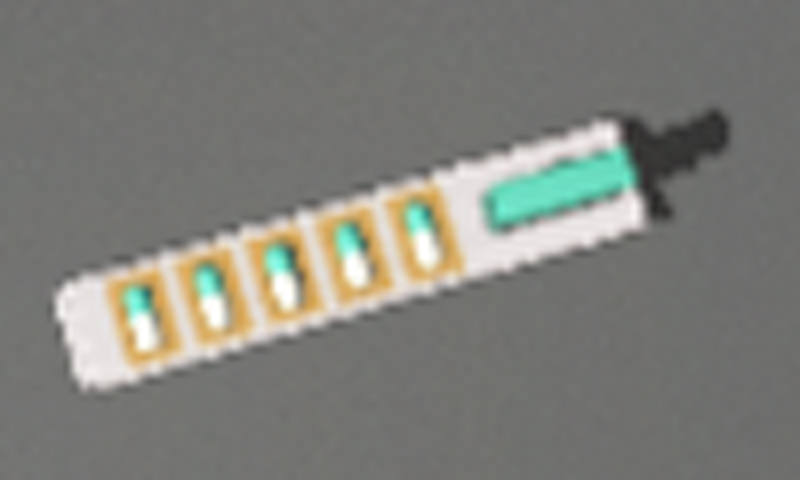

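The crop confirms the target: teal capsules and teal fin, with the nose at the left (70,335) and the fin at (562,188). In the press crop the top corners are at (120,48), (435,100), (352,488) and (30,428), and the mouth edge faces right. The two white marks at (525,262) and (495,390) are the guides' lit ends.

```bash
cat > fit.py <<'E'
from h import *
d=load('top')
def P(cs,off,s,z): return np.array([pt(d,off[0]+(x+.5)/s-.5,off[1]+(y+.5)/s-.5,z)[:2] for x,y in cs])
def fit(model,obs):
    mc,oc=model.mean(0),obs.mean(0); U,S,V=np.linalg.svd((model-mc).T@(obs-oc)); R=V.T@np.diag([1,np.linalg.det(V.T@U.T)])@U.T
    t=oc-R@mc; return R,t,obs-(model@R.T+t)
o=(130,195)
obs=np.vstack([P([(120,48),(435,100),(352,488),(30,428)],o,6,.065),P([(557,532)],o,6,.008)])
# press x into slot = image left; y_press: world left of +y = -x world -> image down
m=np.array([[.125,-.075],[0,-.075],[0,.075],[.125,.075],[-.065,.075]])
R,t,e=fit(m,obs); print('press',t,np.arctan2(R[1,0],R[0,0]),np.round(e*1000,1).tolist())
o=(320,255)
f=P([(488,190),(628,150),(635,185),(498,228)],o,8,.053); m=np.array([[-.04,-.006],[-.08,-.006],[-.08,.006],[-.04,.006]])
R2,t2,e2=fit(m,f); print('fin',f.mean(0),t2,np.arctan2(R2[1,0],R2[0,0]),np.round(e2*1000,1).tolist())
b=np.vstack([P([(58,290),(82,385),(615,118),(648,225)],o,8,.013)]); m=np.array([[.085,-.015],[.085,.015],[-.085,-.016],[-.085,.016]])
R3,t3,e3=fit(m,b); print('body',t3,np.arctan2(R3[1,0],R3[0,0]),np.round(e3*1000,1).tolist())
E
python3 fit.py
python3 - <<'E'
# knob
from h import *
d=load('top');u,v=130+198/6,195+228/6
p=pt(d,u,v);print('knob surface',p)
for n in [(371,268,),]: pass
# fin & knob via depth in top
im=d['img'].astype(int);m=(im[...,0]>130)&(im[...,1]<70)&(im[...,2]<70);m[:200]=0;m[280:]=0;m[:,:140]=0;m[:,200:]=0
q=np.array([pt(d,b,a) for a,b in np.argwhere(m)]);print(len(q),q.mean(0),q[:,2].max())
# body top heights check
for uv in [(160,262),(150,215),(337,292)]: print(pt(d,*uv))
E
```

```text
press [0.55950407 0.18630021] 1.378758525969922 [[-1.9, -1.4], [-0.4, 1.6], [0.6, 1.4], [1.4, -1.0], [0.3, -0.6]]
fin [ 0.47454583 -0.24661336] [ 0.4587538  -0.18872889] 1.8371344946728976 [[-0.6, -0.1], [-0.7, -1.0], [1.1, 0.6], [0.3, 0.6]]
body [ 0.46026424 -0.18975345] 1.838512429555714 [[-0.7, -1.4], [0.9, 0.2], [-0.0, 0.5], [-0.2, 0.7]]
knob surface [0.56473292 0.22875758 0.1758097 ]
59 [0.56708521 0.23296169 0.17270393] 0.17728747045334758
[0.51873285 0.26553152 0.0658153 ]
[0.62649253 0.29171315 0.06425638]
[ 0.44782055 -0.1284278   0.02127401]
```

```bash
python3 -m crank '[[0.0264,-0.0202,0,0,0,0,0.085],[0.0264,-0.0202,0,0,0,0,0.085],[0.0264,-0.0202,0,0,0,0,0.085],[0.0264,-0.0202,0,0,0,0,0.085],[0.0264,-0.0202,0,0,0,0,0.085],[0.0264,-0.0202,0,0,0,0,0.085],[0.0264,-0.0202,0,0,0,0,0.085],[0.0264,-0.0202,0,0,0,0,0.085],[0.0264,-0.0202,0,0,0,0,0.085],[0.0264,-0.0202,0,0,0,0,0.085],[0.0264,-0.0202,0,0,0,0,0.085],[0.0264,-0.0202,0,0,0,0,0.085]]' 80
python3 -m crank '[[0,0,0.008,0,0,-0.115,0.085],[0,0,0.008,0,0,-0.115,0.085],[0,0,0.008,0,0,-0.115,0.085],[0,0,0.008,0,0,-0.115,0.085],[0,0,0.008,0,0,-0.115,0.085],[0,0,0.008,0,0,-0.115,0.085],[0,0,0.008,0,0,-0.115,0.085],[0,0,0.008,0,0,-0.115,0.085],[0,0,0.008,0,0,-0.115,0.085],[0,0,0.008,0,0,-0.115,0.085],[0,0,0.008,0,0,-0.115,0.085],[0,0,0.008,0,0,-0.115,0.085],[0,0,0,0,0,0,0.085],[0,0,0,0,0,0,0.085]]' 80
python3 - <<'E'
from h import *
s=state();R=np.array(s['ee_rot']);print(R.round(3).tolist(),s['joint_positions'])
d=snap('wrist','w1');print(d['fx'],d['cx'],d['cy'],d['position'],'cam in tool',R.T@(np.array(d['position'])-s['ee_pos']),(R.T@np.array(d['orientation'])).round(3).tolist())
E
```

```text
clock: 1.1
ee_pos: [0.4757, -0.2464, 0.4045]
ee_rot: [[0.897, 0.442, -0.0], [0.442, -0.897, 0.0], [-0.0, -0.0, -1.0]]
ft_force: [1.6, -0.5, 0.5]
width: 0.0852
gripper_force: 0.0
clock: 2.27
ee_pos: [0.4751, -0.2481, 0.3082]
ee_rot: [[-0.26, 0.965, -0.001], [0.965, 0.26, 0.001], [0.001, -0.001, -1.0]]
ft_force: [0.0, -0.6, 0.9]
width: 0.0851
gripper_force: 0.0
[[-0.26, 0.965, -0.001], [0.965, 0.26, 0.001], [0.001, -0.001, -1.0]] [ 0.67850589  0.39633365 -0.386214    1.95623126  0.19834207  0.8268516
  0.44759156]
371.64829954431775 317.62446114486755 243.92814589040157 [ 0.45532965 -0.1775621   0.27782469] cam in tool [ 0.07321864 -0.00067954  0.03049379] [[0.001, -0.957, -0.289], [1.0, 0.001, 0.0], [-0.0, -0.289, 0.957]]
```

View pics/w1.png

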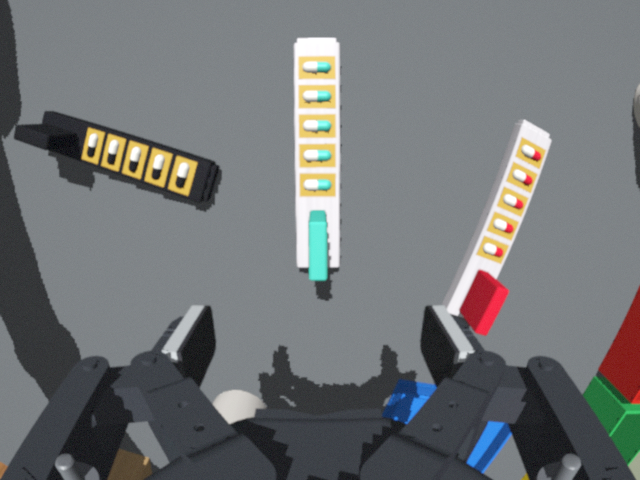

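The wrist view shows the teal slide centred and aligned with the tool: fin at (318,245), nose at (317,40). The camera sits on the tool's +x side, so I'll grip 7 mm behind the fin's centre to keep it clear of the lever.

```bash
python3 -m crank '[[-0.0057,0.0004,0.022,0,0,0,0.085],[0,0,0.022,0,0,0,0.085],[0,0,0.022,0,0,0,0.085],[0,0,0.022,0,0,0,0.085],[0,0,0.013,0,0,0,0.085],[0,0,0.010,0,0,0,0.085],[0,0,0,0,0,0,0.085],[0,0,0,0,0,0,0.0],[0,0,0,0,0,0,0.0],[0,0,0,0,0,0,0.0],[0,0,0,0,0,0,0.0],[0,0,0,0,0,0,0.0],[0,0,0,0,0,0,0.0],[0,0,0,0,0,0,0.0],[0,0,0,0,0,0,0.0],[0,0,0,0,0,0,0.0],[0,0,0,0,0,0,0.0]]' 80
```

```text
clock: 3.73
ee_pos: [0.4774, -0.2536, 0.1983]
ee_rot: [[-0.264, 0.965, 0.0], [0.965, 0.264, -0.001], [-0.001, 0.0, -1.0]]
ft_force: [-1.6, 0.4, 6.1]
width: 0.0107
gripper_force: 78.6
```

```bash
python3 -m crank '[[0,0,-0.01,0,0,0,0],[0,0,-0.02,0,0,0,0],[0,0,-0.02,0,0,0,0],[0,0,-0.01,0,0,0,0],[0.0266,0.0127,0,0,0,0,0],[0.0266,0.0127,0,0,0,0,0],[0.0266,0.0127,0,0,0,0,0],[0.0266,0.0127,0,0,0,0,0],[0.0266,0.0127,0,0,0,0,0],[0.0266,0.0127,0,0,0,0,0],[0.0266,0.0127,0,0,0,0,0],[0.0266,0.0127,0,0,0,0,0],[0.0266,0.0127,0,0,0,0,0],[0,0,0,0,0,0.092,0],[0,0,0,0,0,0.092,0],[0,0,0,0,0,0.092,0],[0,0,0,0,0,0.092,0],[0,0,0,0,0,0.091,0],[0,0,0,0,0,0,0],[0,0,0,0,0,0,0]]' 80
python3 - <<'E'
from h import *
s=state();print(s['joint_positions'])
d=snap('wrist','w2');d=snap('top','top2');im=d['img'][:,:,::-1]
cv2.imwrite('pics/c2.png',cv2.resize(im[195:295,130:290],(800,500),interpolation=cv2.INTER_CUBIC))
E
```

```text
clock: 5.4
ee_pos: [0.5242, 0.0077, 0.2577]
ee_rot: [[0.188, 0.982, -0.0], [0.982, -0.188, -0.0], [-0.0, -0.0, -1.0]]
ft_force: [-0.2, 0.3, -2.7]
width: 0.0109
gripper_force: 78.1
[ 0.10739584  0.44541495 -0.29762565  2.02089738  0.1971477   0.70258936
 -0.50301618]
```

View pics/w2.png

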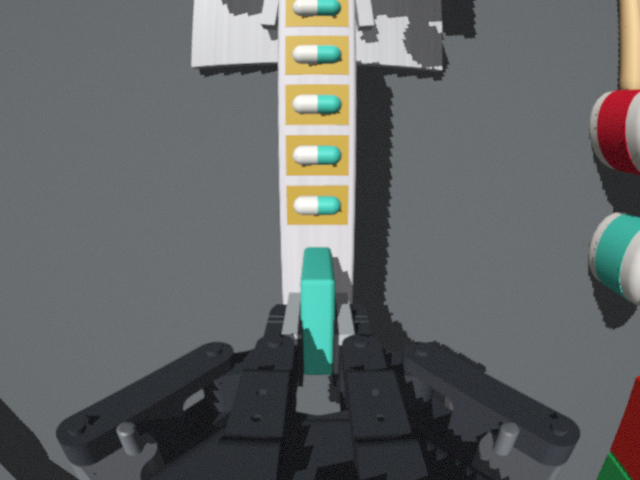

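The wrist view shows the slide held level. The apron's near corners are at (191,68) and (443,72), and the guide ends at (271,25) and (366,25) lie symmetrically about the slide's centreline (317). I'll take an enlarged composite for the final alignment.

Run:
```python
from h import *
a=cv2.resize(load('w2')['img'][0:80,180:460,::-1],(784,224),interpolation=cv2.INTER_CUBIC)
b=cv2.resize(load('top2')['img'][205:285,190:302,::-1],(504,360),interpolation=cv2.INTER_CUBIC)
o=np.zeros((590,784,3),np.uint8);o[:224]=a;o[230:,:504]=b;cv2.imwrite('pics/c3.png',o)
```

```text
(no output)
```

View pics/c3.png

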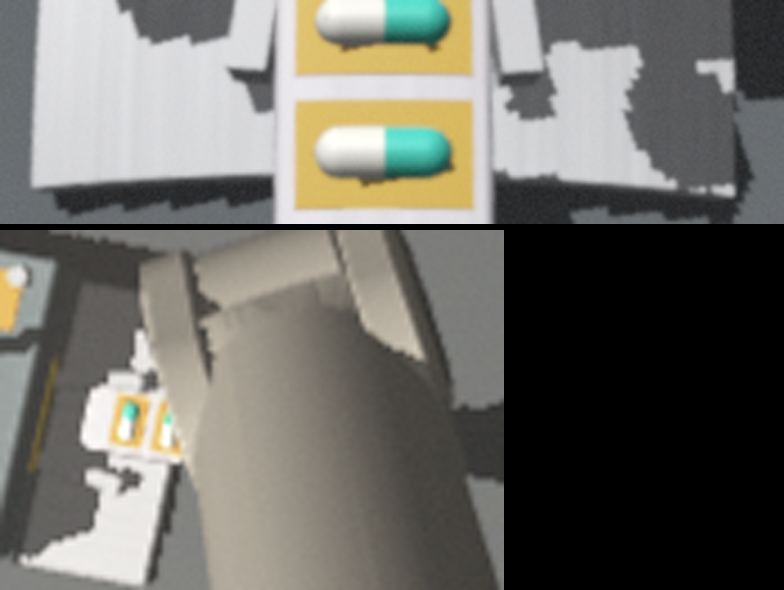

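The crop shows apron corners at (32,187) and (736,196), and guide ends at (228,66) and (545,70). In the lower part the slide's nose at (90,415) points at the yellow mouth line, centred near (43,415).

Run:
```python
from h import *
d=load('w2');s=state();Rt=np.array(s['ee_rot']);R=np.array(d['orientation']);p=np.array(d['position'])
def W(x,y,z,s=2.8):
    u=180+(x+.5)/s-.5;v=(y+.5)/s-.5;a=np.array([u-d['cx'],v-d['cy']])/d['fx'];r=np.hypot(*a);w=R@np.r_[a/r*np.sin(r),np.cos(r)]
    return Rt.T@(p+w*(z-p[2])/w[2]-s_pos)
s_pos=np.array(s['ee_pos'])
for n,x,y,z in [('A',32,187,.008),('B',736,196,.008),('gL',228,66,.02),('gLi',268,72,.02),('gRi',503,72,.02),('gR',545,70,.02),('edgeLtop',38,5,.008),('slL',277,150,.074),('slR',493,150,.074),('slL',293,5,.074),('slR',482,5,.074)]: print(n,W(x,y,z)[:2].round(4))
# top2: yellow line and nose (crop 4.5x off 190,205)
d=load('top2')
T=lambda x,y,z:(Rt.T@(pt(d,190+x/4.5,205+(y-230)/4.5,z)-s_pos))[:2].round(4)
print('mouthline',T(56,362,.028),T(31,468,.028),'nose',T(83,440,.07),T(92,390,.07))
```

```text
A [ 0.1179 -0.0764]
B [0.1159 0.0743]
gL [ 0.1381 -0.0318]
gLi [ 0.1364 -0.0238]
gRi [0.1364 0.0225]
gR [0.1373 0.0309]
edgeLtop [ 0.161  -0.0763]
slL [ 0.1075 -0.0163]
slR [0.1075 0.015 ]
slL [ 0.1308 -0.0142]
slR [0.1308 0.0135]
mouthline [0.181  0.0284] [ 0.1824 -0.0276] nose [ 0.1494 -0.0132] [0.15   0.0121]
```

Aligned within about 1 mm, with the mouth 0.182 m ahead of the tool and the nose 0.15 m ahead. Next I'll lower it and start the insertion.

```bash
python3 -m crank '[[0,0,0.015,0,0,0,0],[0,0,0.015,0,0,0,0],[0,0,0.012,0,0,0,0],[0,0,0.0075,0,0,0,0],[0,0,0,0,0,0,0],[0,0,0,0,0,0,0]]' 80
python3 -m crank '[[0.005,0,0,0,0,0,0],[0.005,0,0,0,0,0,0],[0.005,0,0,0,0,0,0],[0.005,0,0,0,0,0,0],[0.005,0,0,0,0,0,0],[0.005,0,0,0,0,0,0],[0.005,0,0,0,0,0,0],[0,0,0,0,0,0,0]]' 80
```

```text
clock: 6.0
ee_pos: [0.5244, 0.0077, 0.208]
ee_rot: [[0.19, 0.982, -0.001], [0.982, -0.19, 0.0], [-0.0, -0.001, -1.0]]
ft_force: [-0.5, 0.1, -1.2]
width: 0.0108
gripper_force: 78.1
clock: 6.67
ee_pos: [0.5313, 0.0435, 0.2084]
ee_rot: [[0.189, 0.982, 0.001], [0.982, -0.189, 0.001], [0.001, 0.0, -1.0]]
ft_force: [-0.3, -0.3, -1.5]
width: 0.0109
gripper_force: 78.2
```

```bash
python3 -m crank '[[0.004,0,0,0,0,0,0],[0.004,0,0,0,0,0,0],[0.004,0,0,0,0,0,0],[0.004,0,0,0,0,0,0],[0,0,0,0,0,0,0],[0,0,0,0,0,0,0]]' 80
python3 -m crank '[[0.003,0,0,0,0,0,0],[0.003,0,0,0,0,0,0],[0.003,0,0,0,0,0,0],[0.003,0,0,0,0,0,0],[0.003,0,0,0,0,0,0]]' 80
```

```text
clock: 7.17
ee_pos: [0.534, 0.0579, 0.2081]
ee_rot: [[0.19, 0.982, -0.0], [0.982, -0.19, -0.0], [-0.0, -0.0, -1.0]]
ft_force: [0.0, -0.9, -2.6]
width: 0.0106
gripper_force: 78.1
clock: 7.58
ee_pos: [0.5368, 0.0727, 0.208]
ee_rot: [[0.191, 0.982, -0.001], [0.982, -0.191, -0.0], [-0.0, -0.0, -1.0]]
ft_force: [-1.3, -2.4, -4.8]
width: 0.0107
gripper_force: 77.9
```

```bash
cat > ok.py <<'E'
import sys,numpy as np
from cell import state
s=state();x=np.array(s['ee_rot'])[:,0];f=float(x@s['ft_force']);a=float(x@(np.array(s['ee_pos'])-[.5244,.0077,.208]))
print('axial F %.1f  nose depth ~%.1f mm'%(f,(a-.032+.001)*1000));sys.exit(f<-float(sys.argv[1]))
E
C="python3 -m crank"
$C '[[0.002,0,0,0,0,0,0],[0.002,0,0,0,0,0,0],[0.002,0,0,0,0,0,0],[0.002,0,0,0,0,0,0],[0.002,0,0,0,0,0,0]]' >/dev/null; python3 ok.py 6 && \
$C '[[0.001,0,0,0,0,0,0],[0.001,0,0,0,0,0,0],[0.001,0,0,0,0,0,0]]' >/dev/null && python3 ok.py 6 && \
$C '[[0.001,0,0,0,0,0,0],[0.001,0,0,0,0,0,0],[0.001,0,0,0,0,0,0]]' >/dev/null && python3 ok.py 6 && \
$C '[[0.001,0,0,0,0,0,0],[0.001,0,0,0,0,0,0],[0.001,0,0,0,0,0,0]]' >/dev/null && python3 ok.py 6 && \
$C '[[0.001,0,0,0,0,0,0],[0.001,0,0,0,0,0,0],[0.001,0,0,0,0,0,0]]' >/dev/null && python3 ok.py 6 && \
$C '[[0.001,0,0,0,0,0,0],[0.001,0,0,0,0,0,0],[0.001,0,0,0,0,0,0]]' && python3 ok.py 6
```

```text
axial F -1.0  nose depth ~45.0 mm
axial F -0.6  nose depth ~47.9 mm
axial F -0.8  nose depth ~50.9 mm
axial F -1.1  nose depth ~54.0 mm
axial F -1.8  nose depth ~57.0 mm
clock: 9.25
ee_pos: [0.5415, 0.0957, 0.2081]
ee_rot: [[0.192, 0.981, -0.001], [0.981, -0.192, -0.002], [-0.002, -0.001, -1.0]]
ft_force: [-1.5, -7.3, -1.7]
width: 0.0106
gripper_force: 78.0
axial F -7.4  nose depth ~58.7 mm
```

Contact: the axial force rose from about 1.5 N to 7.4 N at about 59 mm. I'll lean on it gently.

```bash
python3 -m crank '[[0.0005,0,0,0,0,0,0],[0,0,0,0,0,0,0],[0,0,0,0,0,0,0]]' >/dev/null; python3 ok.py 9; 
python3 -m crank '[[0.0003,0,0,0,0,0,0],[0,0,0,0,0,0,0]]'; python3 ok.py 9
```

```text
axial F -6.6  nose depth ~58.8 mm
clock: 9.67
ee_pos: [0.5416, 0.096, 0.2081]
ee_rot: [[0.192, 0.981, -0.002], [0.981, -0.192, -0.003], [-0.003, -0.001, -1.0]]
ft_force: [-2.2, -7.4, -1.6]
width: 0.0107
gripper_force: 78.1
axial F -7.7  nose depth ~58.9 mm
```

```bash
python3 -m crank '[[0.0007,0,0,0,0,0,0],[0.0005,0,0,0,0,0,0],[0,0,0,0,0,0,0]]' >/dev/null; python3 ok.py 10 && python3 -m crank '[[0.0007,0,0,0,0,0,0],[0,0,0,0,0,0,0]]' >/dev/null; python3 ok.py 10
```

```text
axial F -8.6  nose depth ~59.5 mm
axial F -10.7  nose depth ~59.9 mm
```

```bash
python3 -m crank '[[0.0006,0,0,0,0,0,0],[0,0,0,0,0,0,0],[0,0,0,0,0,0,0],[0,0,0,0,0,0,0],[0,0,0,0,0,0,0],[0,0,0,0,0,0,0],[0,0,0,0,0,0,0]]' ; python3 ok.py 10
```

```text
clock: 10.67
ee_pos: [0.5418, 0.0971, 0.208]
ee_rot: [[0.194, 0.981, -0.003], [0.981, -0.194, -0.005], [-0.005, -0.002, -1.0]]
ft_force: [-3.0, -10.7, 0.2]
width: 0.0103
gripper_force: 78.5
axial F -11.1  nose depth ~60.1 mm
```

```bash
python3 -m crank '[[0.0006,0,0,0,0,0,0],[0,0,0,0,0,0,0],[0,0,0,0,0,0,0],[0,0,0,0,0,0,0],[0,0,0,0,0,0,0],[0,0,0,0,0,0,0]]' >/dev/null; python3 ok.py 10
python3 -m crank '[[0,0,0,0,0,0,0.085],[0,0,0,0,0,0,0.085],[0,0,0,0,0,0,0.085],[0,0,0,0,0,0,0.085],[0,0,0,0,0,0,0.085],[0,0,0,0,0,0,0.085],[0,0,0,0,0,0,0.085],[0,0,0,0,0,0,0.085]]'; python3 ok.py 10
python3 - <<'E'
from h import *
snap('wrist','w3')
E
```

```text
axial F -12.3  nose depth ~60.4 mm
clock: 11.83
ee_pos: [0.5425, 0.1009, 0.2082]
ee_rot: [[0.191, 0.982, 0.0], [0.982, -0.191, 0.0], [0.0, 0.0, -1.0]]
ft_force: [-0.5, -0.1, 0.1]
width: 0.0848
gripper_force: 0.0
axial F -0.2  nose depth ~64.0 mm
```

View pics/w3.png

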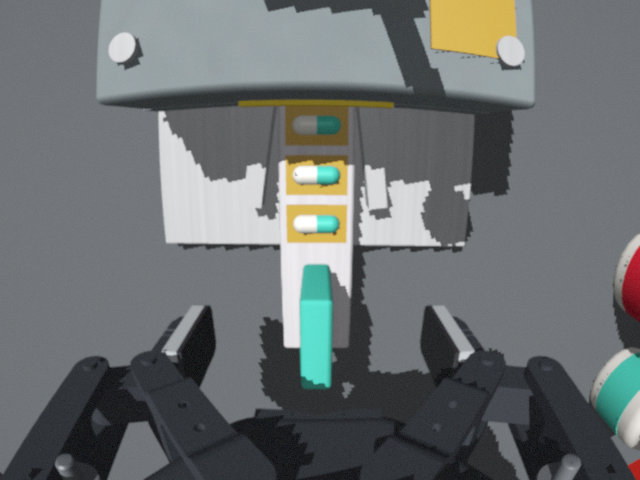

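The slide stands free, straight and centred in the slot: fin at (316,325), mouth line at y=103. Next I'll rise, close the fingers and push the lever knob over.

```bash
python3 -m crank '[[0,0,-0.01,0,0,0,0.085],[0,0,-0.02,0,0,0,0.085],[0,0,-0.02,0,0,0,0.085],[0,0,-0.02,0,0,0,0],[0,0,-0.02,0,0,0,0],[0,0,-0.024,0,0,0,0],[0.02,0,0,0,0,0,0],[0.02,0,0,0,0,0,0],[0.02,0,0,0,0,0,0],[0.02,0,0,0,0,0,0],[0.01,0,0,0,0,0,0],[0,0,0,0,0,0,0],[0,0,0,0,0,0,0]]' 30
python3 -m crank '[[0.006,0,0,0,0,0,0],[0.006,0,0,0,0,0,0],[0.006,0,0,0,0,0,0],[0.006,0,0,0,0,0,0],[0.006,0,0,0,0,0,0],[0.006,0,0,0,0,0,0],[0,0,0,0,0,0,0]]'; python3 ok.py 10
```

```text
clock: 12.97
ee_pos: [0.5595, 0.1889, 0.3223]
ee_rot: [[0.19, 0.982, -0.0], [0.982, -0.19, -0.0], [-0.001, -0.0, -1.0]]
ft_force: [0.5, -1.1, -0.3]
width: 0.0001
gripper_force: 0.0
clock: 13.55
ee_pos: [0.5666, 0.2261, 0.3223]
ee_rot: [[0.189, 0.982, 0.0], [0.982, -0.189, 0.001], [0.001, 0.0, -1.0]]
ft_force: [-0.4, 0.3, 0.9]
width: 0.0002
gripper_force: 0.0
axial F 0.2  nose depth ~191.6 mm
```

```bash
python3 -m crank '[[0.006,0,0,0,0,0,0],[0.006,0,0,0,0,0,0],[0.006,0,0,0,0,0,0],[0.006,0,0,0,0,0,0],[0.006,0,0,0,0,0,0],[0.006,0,0,0,0,0,0],[0.006,0,0,0,0,0,0],[0,0,0,0,0,0,0]]'; python3 ok.py 10;python3 - <<'E'
from h import *
a=snap('wrist','w4');b=snap('scene','s4')
o=np.vstack([np.hstack([cv2.resize(b['img'][120:260,350:500],(400,373)),cv2.resize(a['img'],(400,300))[:300].copy() if 0 else cv2.copyMakeBorder(cv2.resize(a['img'],(400,300)),0,73,0,0,cv2.BORDER_CONSTANT)])])
cv2.imwrite('pics/c4.png',o[:,:,::-1])
E
```

```text
clock: 14.22
ee_pos: [0.5744, 0.2674, 0.3221]
ee_rot: [[0.189, 0.982, -0.0], [0.982, -0.189, 0.001], [0.001, -0.0, -1.0]]
ft_force: [-0.4, 1.0, 0.8]
width: -0.0
gripper_force: 0.0
axial F 0.9  nose depth ~233.6 mm
```

View pics/c4.png

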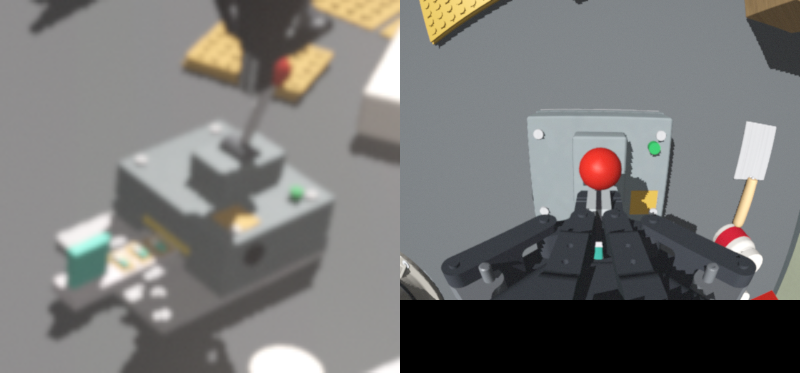

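The lever now leans away from the mouth, with the knob at (283,70) touching the closed fingers. I'll push a little more until I feel the end stop.

```bash
python3 -m crank '[[0.003,0,0,0,0,0,0],[0.002,0,0,0,0,0,0],[0,0,0,0,0,0,0]]'>/dev/null; python3 ok.py 6 && python3 -m crank '[[0.002,0,0,0,0,0,0],[0.002,0,0,0,0,0,0],[0,0,0,0,0,0,0]]'>/dev/null; python3 ok.py 6 && python3 -m crank '[[0.002,0,0,0,0,0,0],[0.002,0,0,0,0,0,0],[0,0,0,0,0,0,0]]' ; python3 ok.py 6
python3 - <<'E'
from h import *
d=snap('scene','s5');im=d['img'].astype(int);m=(im[...,0]>110)&(im[...,1]<70)&(im[...,2]<70);m[:100]=0;m[200:]=0;m[:,:400]=0;m[:,500:]=0
q=np.array([pt(d,b,a) for a,b in np.argwhere(m) if d['range_z'][a,b]>0])-[.5595,.1863,0];c=q@np.array([[.19,-.982,0],[.982,.19,0],[0,0,1]]);print(len(c),np.median(c,0),c.min(0),c.max(0))
E
```

```text
axial F -0.9  nose depth ~237.0 mm
axial F -0.6  nose depth ~241.1 mm
clock: 15.07
ee_pos: [0.5769, 0.2761, 0.322]
ee_rot: [[0.193, 0.981, -0.003], [0.981, -0.193, -0.005], [-0.006, -0.002, -1.0]]
ft_force: [-4.1, -8.3, 5.5]
width: 0.0001
gripper_force: 4.6
axial F -9.0  nose depth ~241.9 mm
10 [ 0.10736528 -0.01090884  0.16076752] [ 0.09901224 -0.0138897   0.15453525] [ 0.11202768 -0.00854987  0.17117994]
```

The end stop is reached (9 N). Retreating now.

```bash
python3 -m crank '[[-0.01,0,0,0,0,0,0],[-0.015,0,0,0,0,0,0],[-0.015,0,0,0,0,0,0],[0,0,-0.02,0,0,0,0],[0,0,-0.03,0,0,0,0],[0,0,-0.03,0,0,0,0],[-0.03,0,0,0,0,0,0],[-0.03,0,0,0,0,0,0],[-0.03,0,0,0,0,0,0],[-0.03,0,0,0,0,0,0],[0,0,0,0,0,0,0],[0,0,0,0,0,0,0]]'
python3 - <<'E'
from h import *
a=snap('wrist','w6');b=snap('scene','s6')
o=np.hstack([cv2.resize(b['img'][120:260,350:500],(400,373)),cv2.copyMakeBorder(cv2.resize(a['img'],(400,300)),0,73,0,0,cv2.BORDER_CONSTANT)])
cv2.imwrite('pics/c6.png',o[:,:,::-1])
E
```

```text
clock: 16.12
ee_pos: [0.5462, 0.1181, 0.4024]
ee_rot: [[0.196, 0.981, 0.001], [0.981, -0.196, -0.001], [-0.001, 0.001, -1.0]]
ft_force: [-0.7, 1.1, -0.4]
width: 0.0001
gripper_force: 0.0
```

View pics/c6.png

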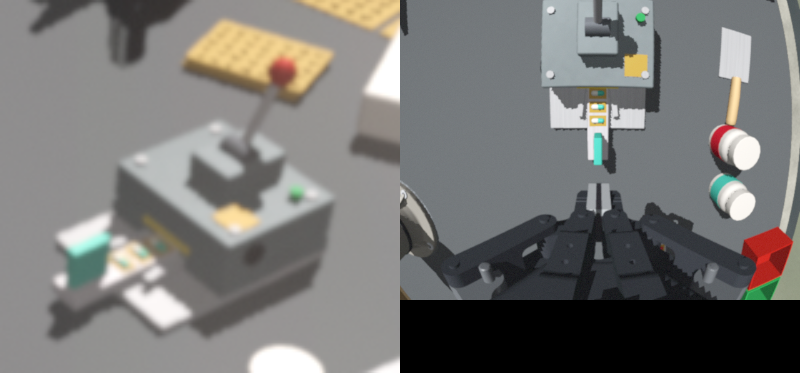

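The lever stands fully over, with the knob at (283,70) and the robot clear of it. The slide is straight and home in the slot, and the jars and spatula stand where they were.

```bash
python3 -c "
from cell import job_done; print(job_done())"
```

```text
the job is handed in; nothing more can be done
None
```

I pushed the teal slide onto the hidden stop, which I met about 60 mm in, leaned on it at about 12 N total (roughly 10 N over sliding drag), released it and swung the lever fully over. The job is handed in; no verdict came back.

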